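# Start an irradiation run: stir, fan, lamp, timer

### The job

Start the irradiation run with light fingertip presses, in this order: switch on stirring at the magnetic stirrer (press down the raised end of its right-hand rocker, as seen from the robot; the left-hand heating rocker stays off), switch on the fan with the lamp controller's rocker the same way, push the controller's round lamp button fully in, and last tap the wide start key of the bench timer down and let it go. Press gently, each control only when the one before it is on, and leave the timer and everything else where it is: nothing is to be picked up, pushed along or knocked over.

Things in the scene. Friction and masses are not known exactly. Their poses are not given: they have to be found in the camera images.
- stirrer: grey magnetic stirrer, 270 (x) x 170 (y), fixed, on the left or right; origin: centre of its underside, x from operator's side to rear, z up. Front 105 mm: panel rising rearwards at 12.9 deg from 54 to 78 high, two dials (r 18, 16 high), one black rocker 48 mm downslope of each. Then deck 78 high, white plate 97 high (r 68, centre x +55)
- lamp_head (a point): lamp head over the stirrer's plate, fixed to it, not to be handled: cylinder, diameter 60, from 188 to 271 mm above the table; this point is the centre of its lower face. It hangs from a rod 72 mm behind it that ends at 285 mm
- controller: white lamp controller, low case 150 (x) x 210 (y), fixed, on the other side; origin: centre of its underside, x from operator's side to rear, z up. Its top is a panel rising rearwards at 12 deg from 36 to 68 high; on it, left to right for the operator: a black rocker, a round steel button 65 mm beside it, a dial (r 19, 17 high) 70 mm further
- stir_rocker (a joint): stirring rocker, the right-hand one (-y side) on the stirrer, 32 long x 24 wide: 0 off (the end towards the operator stands up, 9 mm proud of the panel), 0.28 rad fully on (that end 4.5 mm proud). It turns on a level axle across its middle, takes about 1.5 N there and stays where it is left; on counts from 0.2
- stir_rocker_press (a point): the point to press on the stirring rocker: on the surface of its raised end, 13 mm from its axle; axes while off: z out of the panel (square to it), x up the slope away from the operator, y to the operator's left; it turns with the rocker. Pressed fully it sinks about 3.8 mm
- heat_rocker (a joint): heating rocker, the left-hand one (+y side) on the stirrer, 104 mm beside the stirring rocker, same make; 0 off, to be left off
- fan_rocker (a joint): fan rocker of the lamp controller, on the left (+y) of its panel, same make as the stirring rocker: 0 off, 0.28 rad fully on, stays where it is left; on counts from 0.2
- fan_rocker_press (a point): the point to press on the fan rocker: on the surface of its raised end, 13 mm from its axle, axes as on the stirring rocker
- lamp_button (a joint): round latching button, diameter 22, in the controller's panel: 0 out (face 8 mm proud), 0.004 m fully in (4 mm proud); takes about 2 N and stays in where it is left; its sprung face gives another 3 N per mm, to 3 mm, while pressed; in counts from 0.003
- lamp_button_press (a point): centre of the lamp button's face; z points out of the panel, square to it; moves with the button
- timer: white bench timer lying loose, face up, 90 (x) x 80 (y) x 22 high, about 150 g; origin at the centre of its underside, z up, x towards its display end
- timer_key (a joint): start key of the timer, a bar 18 (x) x 36 (y), centre 22 mm from the timer's middle towards -x, 6 mm proud of the face: 0 up, 0.005 m fully down; a spring (0.8 N to 9 N) brings it back up; down counts from 0.002
- timer_key_press (a point): centre of the start key's face, 28 mm above the table when up; z up
- cell: glass reaction cell on the stirrer's plate, 60 diameter (flange 68) x 58 high, two side ports; origin at the centre of its underside; bystander
- vial: small amber glass vial with cap, 28 diameter x 60 high, standing beyond the timer, between the instruments; origin underneath; bystander
- beaker: glass beaker, 62 diameter x 80 high, far right; origin underneath; bystander
- tape_roll: white roll of tape lying flat, 84 diameter x 19 high, far left; origin underneath; bystander
- loupe: hand magnifier, 141 long, 10 high, beyond the vial; origin underneath between lens and handle; bystander
- cuvette_box: flat clear-lidded box 102 x 62 x 32 high, far right; origin underneath; bystander
- wash_bottle: white bottle, 68 diameter x 170 high, far left; origin underneath; bystander
There are look-alikes about, which are no part of the job. What is shaped like the timer but purple or yellow is not meant.

How it is judged:
On the way, in this order (a step that is already met when the one before it is completed fails the run):
1. the stirring rocker is on (value of joint stir_rocker above 0.2 rad), for 0.1 s.
2. the fan rocker is on (value of joint fan_rocker above 0.2 rad), for 0.1 s.
3. the lamp button is in (value of joint lamp_button above 0.003 m), for 0.1 s.
4. the timer's start key is down (value of joint timer_key above 0.002 m), for 0.04 s.
At the end, for the whole second after the job is handed in: Both named rockers are at least 0.2 rad over (of 0.28), the lamp button 3 mm in (of 4), the heating rocker off (under 0.08 rad), the timer key up (under 1 mm). The timer lies flat and still within 15 mm of its start; the bystanders stand upright within 25 mm of theirs (value of joint each of stir_rocker, fan_rocker above 0.2 rad and value of joint lamp_button above 0.003 m and value of joint heat_rocker below 0.08 rad and value of joint timer_key below 0.001 m and distance of timer from where it was at the start of the episode below 0.015 m and angle between timer's own z axis and vertical below 0.1 rad and linear speed of timer below 0.02 m/s and distance of each of cell, vial, beaker, tape_roll, loupe, cuvette_box, wash_bottle from where it was at the start of the episode below 0.025 m and angle between each of cell, vial, beaker, tape_roll, loupe, cuvette_box, wash_bottle's own z axis and vertical below 0.2 rad); the robot touches nothing.
It fails at once if the heating rocker is switched over (0.1 rad) (value of joint heat_rocker above 0.1 rad).
It fails at once if a control is pressed too early: fan before stirring, lamp before fan, or timer before lamp ((value of joint fan_rocker above 0.12 rad and value of joint stir_rocker below 0.2 rad) or (value of joint lamp_button above 0.0015 m and value of joint fan_rocker below 0.2 rad) or (value of joint timer_key above 0.0015 m and value of joint lamp_button below 0.003 m)).
It fails at once if the stirrer, the controller or the timer is pressed with more than 25 N (contact force between any of the fingers, the arm and stirrer above 25 N or contact force between any of the fingers, the arm and controller above 25 N or contact force between any of the fingers, the arm and timer above 25 N).
It fails at once if the timer is pushed along or lifted (15 mm), not just tapped (distance of timer from where it was at the start of the episode above 0.015 m).
It fails at once if a bystander is pushed, lifted or knocked over (25 mm) (distance of any of cell, vial, beaker, tape_roll, loupe, cuvette_box, wash_bottle from where it was at the start of the episode above 0.025 m).
It also fails if it takes over 64 s, if anything falls off the work surface, if the arm or the gripper's body presses on something with over 40 N, if the wrist force passes 120 N, or if a joint passes its speed limit or range.

### The arm

A 6-joint arm with a two-finger parallel gripper is mounted at the origin on the work surface. World frame = base frame: x ahead of the robot, y to its left, z up, the work surface at z = 0. Lengths are in m, angles in rad, forces in N, time in s.
With the tool pointing down it reaches from about 0.275 to 0.875 m from the base axis. Payload 12.5 kg.
Tool frame: the origin (TCP) lies on the centre line of the jaws, within the pads' length; the fingertips stand r.finger_overhang ahead of it and the grasp point (between the pads) lies 3 mm ahead of it (r.finger_overhang is the distance from the TCP to the fingertips, in m); z points along the fingers, y is the line along which they close (so a half turn about z gives the same grasp; the last joint's range is limited). The gripper opens to 85 mm and grips with 20 to 120 N. Pads are 22 mm wide; open, the fingers measure 114 mm over their backs; the gripper's body (76 mm by 85 mm) begins 54 mm behind the grasp point. The pads swing forward as they close: fully open they stand 13 mm farther back than shut.
Start: joints at [1.147, 0.351, 1.652, -0, 1.139, -0.085], TCP at [0.183, 0.519, 0.253] pointing down, gripper open.
Joint ranges: [-2.75, 2.75], [-0.79, 2.1], [0.01, 2.65], [-1.57, 4.71], [0.07, 3.14], [-2.87, 2.87]. Speed limits (rad/s): [2.22, 2.22, 2.79, 3.14, 3.14, 3.14].

### API

Orientations are given as a unit quaternion [x, y, z, w].
In Python, from cell import r, optics gives the robot as it stands. The module is installed in compiled form; this text tells all that it offers. Calls block until the motion is done:
- r.move_to(position, orientation): joint-space move of the TCP to a pose.
- r.move_linear(position, rot=None, vel=0.15): straight line of the TCP; rot=None keeps the orientation; vel is the mean speed in m/s.
- r.set_joints(angles): joint-space move.
- r.set_gripper(opening, squeeze=None): opening from 0.0 (shut) to 1.0 (fully open); squeeze is the grip in N (None keeps the last); returns when the fingers have stopped.
- r.sleep(seconds).
- r.inverse_kinematics(position, orientation): joint angles nearest the present ones, or None.
- optics.get_image(name): name is "side" or "top" or "wrist"; returns a dict with "pixels" (480x640x3 uint8, red, green, blue), "depth" (480x640 float32, m along the optical axis (not along the pixel's ray), 0 where there is no reading), "fx", "fy", "cx", "cy" (pixels), "D" ([k1, k2, p1, p2, k3] as OpenCV has them; the pictures are not rectified), "camera_from_world" (4x4, takes a point from world to camera coordinates); the wrist camera has in their place "mount" (4x4, takes a point from camera to tool coordinates, whose origin is the TCP and whose axes are the flange's). Camera axes: x right, y down, z forward; pixel columns grow to the right and rows downward; lengths in m; the calibration is good to about 2 mm. A picture is of the moment at which its call begins: read the wrist's pose just before it.
A pose or a line that the arm cannot do raises r.PlanningError and nothing moves.
- r.hand_in(): hands the job in; it is judged then, once.
Readings, each from a call of its own:
- r.current_t(): time.
- r.current_q(): joint angles.
- r.current_qvel(): joint speeds.
- r.current_effort(): joint torques, N m.
- r.current_tool_pos(): TCP position.
- r.current_ee_rot(): TCP orientation.
- r.current_contact_force(): force on the tool from outside, world axes, zero at the start.
- r.current_torque(): the same for the moment, N m.
- r.current_opening(): opening from 0.0 (shut) to 1.0 (fully open).
- r.current_finger_force(): force on a finger pad.
Only numpy, scipy, OpenCV 4.12 (cv2) and the standard library are available. Lean on these libraries where they do the work, as an engineer would, in place of code of your own. Each camera call takes 0.05 s, during which the arm holds its last target. There are 200 camera calls.

## Working session

There is one attempt and no reset: what is moved stays moved. The work goes in short steps, each a Python script; the robot and the scene stay as the last script left them, time stands still between calls to the robot, and variables do not carry over. Pictures are saved under pics/ and viewed, at most 10 in all, crops included, and the job is handed in when it is done.

```bash
mkdir -p pics; cat > h.py <<'E'
import numpy as np, cv2
from cell import r, optics
from scipy.spatial.transform import Rotation as R
def grab(n):
    if n=="wrist":
        p=np.array(r.current_tool_pos()); q=r.current_ee_rot()
    im=optics.get_image(n)
    K=np.array([[im["fx"],0,im["cx"]],[0,im["fy"],im["cy"]],[0,0,1]]); D=np.array(im["D"],float)
    if n=="wrist":
        T=np.eye(4);T[:3,:3]=R.from_quat(q).as_matrix();T[:3,3]=p
        wc=T@np.array(im["mount"])
    else: wc=np.linalg.inv(np.array(im["camera_from_world"]))
    return dict(px=im["pixels"],d=im["depth"],K=K,D=D,wc=wc)
def save(g,f): cv2.imwrite(f,cv2.cvtColor(g["px"],cv2.COLOR_RGB2BGR))
def ray(g,uv):
    n=cv2.undistortPoints(np.array([[uv]],float),g["K"],g["D"])[0,0]
    return g["wc"][:3,3], g["wc"][:3,:3]@np.array([n[0],n[1],1])
def onz(g,uv,z):
    o,d=ray(g,uv); return o+d*(z-o[2])/d[2]
def dep(g,uv):
    o,d=ray(g,uv); z=g["d"][int(round(uv[1])),int(round(uv[0]))]; return o+d*z
def cloud(g):
    v,u=np.mgrid[0:480,0:640]
    n=cv2.undistortPoints(np.stack([u,v],-1).reshape(-1,1,2).astype(float),g["K"],g["D"]).reshape(480,640,2)
    c=np.dstack([n,np.ones((480,640))])*g["d"][...,None]
    return c@g["wc"][:3,:3].T+g["wc"][:3,3]
def proj(g,P):
    cw=np.linalg.inv(g["wc"])
    return cv2.projectPoints(np.atleast_2d(np.array(P,float)),cv2.Rodrigues(cw[:3,:3])[0],cw[:3,3],g["K"],g["D"])[0].reshape(-1,2)
def tri(rays):
    A=np.zeros((3,3));b=np.zeros(3)
    for o,d in rays:
        d=d/np.linalg.norm(d);M=np.eye(3)-np.outer(d,d);A+=M;b+=M@o
    return np.linalg.solve(A,b)
E
python3 - <<'E'
from h import *
for n in("top","side"):
    g=grab(n);save(g,f"pics/{n}0.png");print(n,g["wc"].round(3).tolist(),g["K"][0,0],g["D"],(g["d"]>0).mean())
print(r.finger_overhang,r.current_ee_rot(),r.current_t())
print(optics.get_image("wrist")["mount"])
E
```

```text
top [[0.023, -0.987, 0.161, 0.329], [-1.0, -0.025, -0.011, 0.015], [0.015, -0.16, -0.987, 1.611], [0.0, 0.0, 0.0, 1.0]] 548.3290357547967 [-0.07709554  0.          0.          0.          0.        ] 0.9960221354166666
side [[0.671, -0.564, 0.481, 0.063], [-0.741, -0.495, 0.453, -0.497], [-0.017, -0.661, -0.75, 0.962], [0.0, 0.0, 0.0, 1.0]] 481.93835089442985 [-0.00781172  0.          0.          0.          0.        ] 0.996044921875
0.022 [ 1.68595573e-01  9.85685166e-01 -5.13929050e-04 -1.49885066e-04] 0.1
[[-4.33067458e-05 -9.53991508e-01 -2.99833622e-01  7.75676415e-02]
 [ 9.99999843e-01  1.26205332e-04 -5.45987981e-04 -6.31376713e-04]
 [ 5.58708499e-04 -2.99833599e-01  9.53991353e-01 -1.21742040e-01]
 [ 0.00000000e+00  0.00000000e+00  0.00000000e+00  1.00000000e+00]]
```

View pics/top0.png

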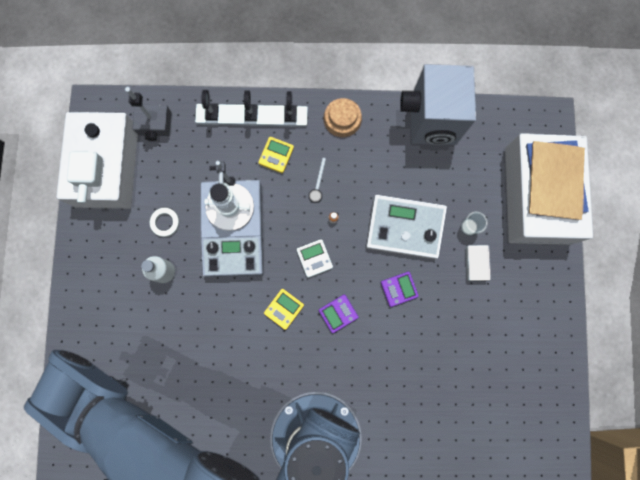

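View pics/side0.png

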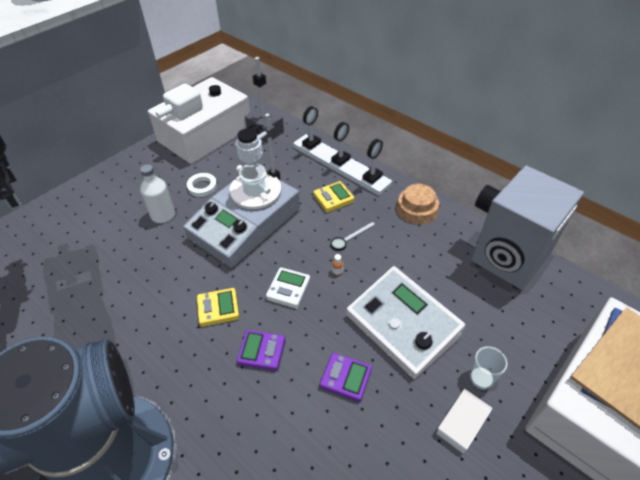

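The top view shows these (u,v):
- Grey stirrer at (232,228), with the heating rocker at (214,264) and the stirring rocker at (250,264).
- White controller at (407,227), with the fan rocker at (383,233), the lamp button at (406,237) and its dial at (430,236).
- White timer at (315,258), with its key at about (318,266).

Things that could be mistaken for the timer: yellow ones at (276,155) and (284,309), purple ones at (338,314) and (399,289). The white one at (315,258) fits the description. The heating rocker at (214,264) could be mistaken for the stirring rocker, which is the right-hand one at (250,264).

Next I'll take two wrist views of each instrument.

```bash
cat > a.py <<'E'
from h import *
import pickle
t=grab("top")
P={"stir":onz(t,(250,264),.07),"heat":onz(t,(214,264),.07),"fan":onz(t,(383,233),.06),"btn":onz(t,(406,237),.055),"timer":onz(t,(315,258),.022),"key":onz(t,(318,266),.028)}
for k,v in P.items(): print(k,v.round(3))
r.set_gripper(0.0)
q=[0,1,0,0]  # tool x = -world x, tool y = world y, down
q=R.from_matrix(np.array([[-1,0,0],[0,1,0],[0,0,-1]])).as_quat()
M=np.array(optics.get_image("wrist")["mount"])
out={}
def view(name,target,h,dy):
    # tcp such that the optical axis hits the target
    Rm=R.from_quat(q).as_matrix(); o=Rm@M[:3,3]; d=Rm@M[:3,2]
    z=target[2]+h
    c=target-d*((z+o[2]-target[2])/-d[2]); p=c-o; p[1]+=dy
    r.move_to(p,q); r.sleep(.15)
    g=grab("wrist"); out[name]=g; save(g,f"pics/{name}.png"); print(name,p.round(3),np.array(r.current_tool_pos()).round(4),round(r.current_t(),1))
mid=(P["stir"]+P["heat"])/2
view("s1",mid,.20,0.02); view("s2",mid,.20,-.04)
m=P["timer"]; view("t1",m,.20,.03); view("t2",m,.20,-.03)
m=(P["fan"]+P["btn"])/2; view("c1",m,.20,.04); view("c2",m,.20,-.04)
pickle.dump(out,open("v.pkl","wb"))
print(r.current_contact_force())
a=[out[k]["px"] for k in("s1","t1","c1","c2")]
m=np.vstack([np.hstack(a[:2]),np.hstack(a[2:])]); cv2.imwrite("pics/mont.png",cv2.cvtColor(cv2.resize(m,(800,600),interpolation=cv2.INTER_AREA),cv2.COLOR_RGB2BGR))
E
python3 a.py
```

```text
stir [0.485 0.196 0.07 ]
heat [0.483 0.297 0.07 ]
fan [ 0.585 -0.181  0.06 ]
btn [ 0.576 -0.248  0.055]
timer [0.512 0.013 0.022]
key [0.489 0.003 0.028]
s1 [0.46  0.267 0.27 ] [0.46   0.2678 0.27  ] 2.6
s2 [0.46  0.207 0.27 ] [0.4603 0.208  0.27  ] 3.2
t1 [0.489 0.043 0.222] [0.4889 0.0447 0.2224] 4.1
t2 [ 0.489 -0.017  0.222] [ 0.4889 -0.0156  0.2221] 4.6
c1 [ 0.557 -0.174  0.258] [ 0.5566 -0.1724  0.2574] 5.6
c2 [ 0.557 -0.254  0.258] [ 0.5569 -0.2525  0.2576] 6.2
[ 0.3164052  -0.20929563 -1.08802048]
```

View pics/mont.png

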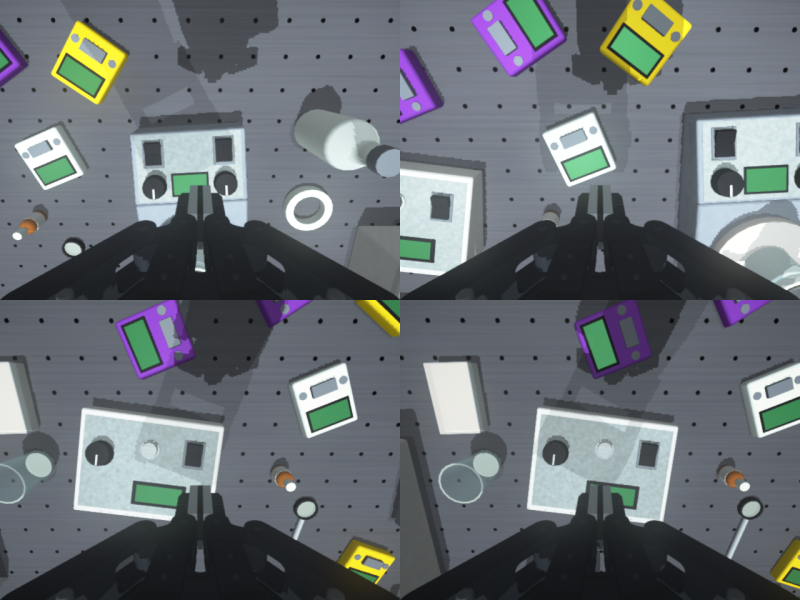

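Left half of s1 is world −y (view is turned 180°). The stirring rocker is at about (243,245) in s1 and the heating rocker at about (358,238). In c1 the fan rocker is at about (311,247), the button at about (240,240). The white timer in t1 is at about (286,235), its key at about (272,210). Next are close crops and the segmentation.

```bash
cat > b.py <<'E'
from h import *
import pickle
o=pickle.load(open("v.pkl","rb"))
def crop(n,u,v,w=120,h=90,s=3.33): 
    return cv2.resize(o[n]["px"][v:v+h,u:u+w],(400,300),interpolation=cv2.INTER_CUBIC)
m=np.vstack([np.hstack([crop("s1",200,195),crop("s1",290,195)]),np.hstack([crop("c1",220,195),crop("t1",225,165)])])
cv2.imwrite("pics/crop1.png",cv2.cvtColor(m,cv2.COLOR_RGB2BGR))
for n in o:
    g=o[n]; C=cloud(g); hsv=cv2.cvtColor(g["px"],cv2.COLOR_RGB2HSV)
    blk=((hsv[...,2]<75)&(C[...,2]>.035)&(C[...,2]<.11)).astype(np.uint8); blk[300:]*=1
    k,l,st,ce=cv2.connectedComponentsWithStats(blk)
    print(n)
    for i in range(1,k):
        if st[i,4]>250:
            cnt=cv2.findContours((l==i).astype(np.uint8),0,2)[0][0]; rr=cv2.minAreaRect(cnt)
            print(" ",st[i].tolist(),np.round(rr[0],1),np.round(rr[1],1),round(rr[2]),"depth pt",np.median(C[l==i],0).round(4))
E
python3 b.py
```

```text
s1
s2
  [296, 227, 26, 36, 533] [309.1 244.5] [34.5 24.1] 86 depth pt [0.4859 0.1951 0.067 ]
t1
  [504, 207, 34, 44, 1280] [520.5 228.5] [43. 33.] 90 depth pt [0.4846 0.1969 0.0669]
  [498, 270, 41, 42, 522] [514.5 285.9] [29.4 44. ] 37 depth pt [0.5241 0.187  0.082 ]
t2
  [531, 187, 20, 78, 714] [539.8 225.5] [14.7 77.5] 8 depth pt [0.4819 0.1644 0.0441]
  [582, 206, 37, 46, 1456] [600.  228.5] [36. 45.] 0 depth pt [0.4852 0.1965 0.0669]
  [575, 267, 65, 48, 2056] [607.6 291.5] [45.  65.8] 86 depth pt [0.5287 0.1954 0.0866]
  [512, 307, 27, 113, 1358] [527.6 362.8] [ 26.1 110.9] 4 depth pt [0.6332 0.1732 0.0469]
  [119, 313, 29, 38, 902] [133.2 331.6] [27.5 36.6] 2 depth pt [ 0.5835 -0.1806  0.052 ]
  [32, 375, 91, 45, 872] [ 76.9 397.8] [89.9 36.8] 6 depth pt [ 0.6378 -0.2368  0.0609]
c1
  [148, 225, 33, 38, 291] [167.7 240.3] [38.7 23.9] 61 depth pt [ 0.5738 -0.3031  0.0592]
  [297, 229, 28, 37, 817] [310.  247.1] [24.4 35.2] 7 depth pt [ 0.5844 -0.1816  0.0521]
c2
  [229, 224, 40, 39, 1103] [248.5 243. ] [38. 39.] 90 depth pt [ 0.576  -0.3141  0.066 ]
  [384, 228, 29, 37, 736] [396.8 246. ] [25.1 34.5] 11 depth pt [ 0.5817 -0.1812  0.0518]
```

View pics/crop1.png

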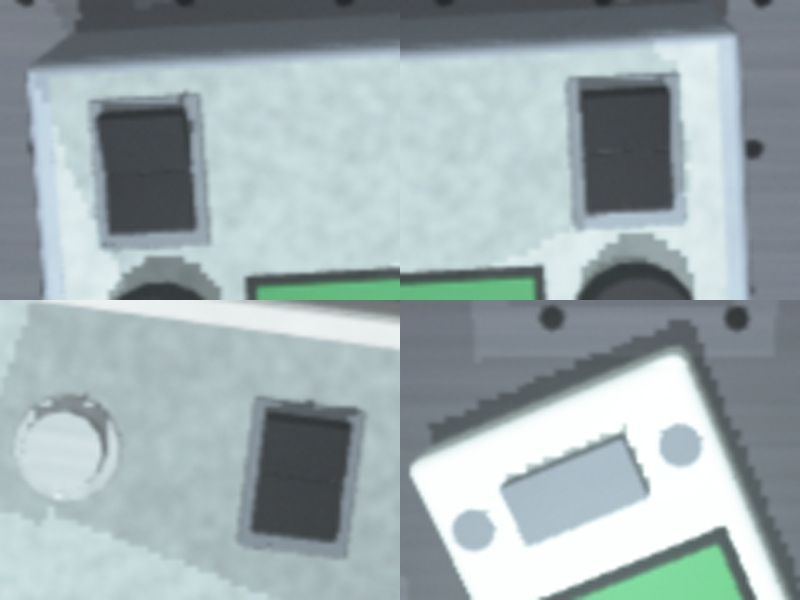

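The crop confirms both stirrer rockers (axle lines visible at about (244,247) and (358,241) in s1), the fan rocker at (311,248), the button at (239,241) in c1, and the white timer's key at (277,221) in t1. Next I triangulate across the two views and compare with the depth and the given sizes.

```bash
cat > c.py <<'E'
from h import *
import pickle
o=pickle.load(open("v.pkl","rb"))
def seg(n,uv,w,mode):
    g=o[n]; u,v=[int(round(x)) for x in uv]; u0,v0=u-w,v-w
    c=g["px"][v0:v+w+1,u0:u+w+1]; gray=cv2.cvtColor(c,cv2.COLOR_RGB2GRAY)
    if mode=="dark": m=(gray<85)
    elif mode=="key":
        m=(gray<200)&(cv2.cvtColor(c,cv2.COLOR_RGB2HSV)[...,1]<60)
    elif mode=="bright":  # button face: higher than its surround in depth
        C=cloud(g)[v0:v+w+1,u0:u+w+1]; m=(C@PN-PD>.0055)
    k,l,st,ce=cv2.connectedComponentsWithStats(m.astype(np.uint8),connectivity=4)
    i=l[w,w]
    if i==0: print("miss",n); return None
    cnt=max(cv2.findContours((l==i).astype(np.uint8),0,2)[0],key=cv2.contourArea); rr=cv2.minAreaRect(cnt)
    return np.array(rr[0])+[u0,v0],np.round(rr[1],1)
def two(name,a,b,guess,w,mode):
    rays=[];px=[];dp=[]
    g0=np.array(guess)
    P=dep(o[a],g0)
    for n in(a,b):
        uv=proj(o[n],P)[0]; s=seg(n,uv,w,mode)
        if s is None: continue
        rays.append(ray(o[n],s[0])); px.append((s[0].round(1).tolist(),s[1].tolist())); dp.append(dep(o[n],s[0]))
    T=tri(rays) if len(rays)>1 else None
    print(name,"tri",None if T is None else T.round(4),"depth",[d.round(4).tolist() for d in dp],px); return T,np.mean(dp,0)
def plane(n,uv,w,tol=.0015):
    C=cloud(o[n]); u,v=map(int,uv); pts=C[v-w:v+w,u-w:u+w].reshape(-1,3)
    pts=pts[(pts[:,2]>.03)&(pts[:,2]<.09)]; rng=np.random.default_rng(0); best=None
    for _ in range(300):
        a=pts[rng.choice(len(pts),3,False)]; nn=np.cross(a[1]-a[0],a[2]-a[0]); 
        if np.linalg.norm(nn)<1e-9: continue
        nn/=np.linalg.norm(nn); i=abs((pts-a[0])@nn)<tol
        if best is None or i.sum()>best.sum(): best=i
    p=pts[best]; c=p.mean(0); nn=np.linalg.svd(p-c,full_matrices=False)[2][2]; nn*=np.sign(nn[2])
    print("plane",n,nn.round(4),"slope",np.degrees(np.arccos(nn[2])).round(2),"yaw(upslope)",np.degrees(np.arctan2(-nn[1],-nn[0])).round(1),"inl",best.mean().round(2)); return nn,c@nn
S=two("stir","s1","s2",(244.1,246.6),30,"dark"); H=two("heat","s1","s2",(357.8,240.6),30,"dark")
F=two("fan","c1","c2",(310.9,248.4),30,"dark"); K=two("key","t1","t2",(277.5,221.4),25,"key")
ps=plane("s1",(300,240),70); PN,PD=plane("c1",(270,245),60)
B=two("btn","c1","c2",(238.6,241.5),25,"bright")
for nm,p,(n,d) in(("stir",S,ps),("heat",H,ps),("fan",F,(PN,PD)),("btn",B,(PN,PD))): print(nm,"proud",[round(float(x@n-d)*1e3,1) for x in p if x is not None])
print("sep stir-heat",np.linalg.norm(S[0]-H[0]) if S[0] is not None and H[0] is not None else 0,"fan-btn",np.linalg.norm(F[1]-B[1]))
E
python3 c.py
```

```text
stir tri [0.4852 0.1982 0.0674] depth [[0.4856, 0.1979, 0.0659], [0.4856, 0.1981, 0.0664]] [([243.5, 245.4], [36.4, 26.9]), ([309.6, 245.0], [36.6, 25.5])]
heat tri [0.4781 0.3007 0.07  ] depth [[0.4794, 0.3011, 0.066], [0.4789, 0.3015, 0.0673]] [([357.0, 239.0], [36.0, 26.0]), ([424.0, 238.3], [36.5, 27.2])]
fan tri [ 0.5846 -0.1816  0.0505] depth [[0.5843, -0.1816, 0.0515], [0.5845, -0.1817, 0.0508]] [([310.1, 247.1], [25.3, 36.2]), ([397.3, 246.7], [26.3, 36.3])]
key tri [0.4899 0.0071 0.0253] depth [[0.4891, 0.0075, 0.0291], [0.4883, 0.0066, 0.0314]] [([277.1, 220.6], [21.2, 41.6]), ([346.4, 220.9], [23.2, 42.3])]
plane s1 [-0.2318 -0.0155  0.9726] slope 13.43 yaw(upslope) 3.8 inl 0.64
plane c1 [-0.2121  0.0286  0.9768] slope 12.36 yaw(upslope) -7.7 inl 0.82
btn tri [ 0.577  -0.247   0.0528] depth [[0.5761, -0.2462, 0.0559], [0.5761, -0.247, 0.0561]] [([238.1, 239.8], [23.4, 23.2]), ([326.5, 239.5], [23.0, 23.0])]
stir proud [5.0, 3.7]
heat proud [7.6, 4.1]
fan proud [3.1, 3.8]
btn proud [5.1, 8.5]
sep stir-heat 0.10280008421749352 fan-btn 0.06566856103214848
```

The measurements agree: rocker spacing 102.8 mm (given 104), fan to button 65.7 mm (65), slopes 13.4° and 12.4° (12.9° and 12°), key height 25–31 mm (28), button 8.5 mm proud by depth. I'll press the stirring rocker with the tool vertical and the uphill edge of the tip on the raised end, in small steps while reading the force.

```bash
cat > press.py <<'E'
from h import *
OH=r.finger_overhang
def quat(yaw,tilt=0):
    "tool z = down, tilted forward by tilt; tool x towards the operator along yaw"
    c,s=np.cos(yaw),np.sin(yaw); X=np.array([c,s,0])
    z=np.array([0,0,-1])*np.cos(tilt)+X*np.sin(tilt); y=np.array([-s,c,0]); x=np.cross(y,z)
    return R.from_matrix(np.column_stack([x,y,z])).as_quat(),z
def fz(base,z): return float(-(np.array(r.current_contact_force())-base)@z)
def press(tip,yaw,tilt,back,maxin,step=.0004,stop=8.,high=.24):
    q,z=quat(yaw,tilt); tcp=np.array(tip)-OH*z
    a=tcp-z*back; p0=a.copy(); p0[2]=max(high,a[2]) ; 
    r.move_to(p0,q); r.move_linear(a,vel=.12); r.sleep(.2)
    base=np.mean([r.current_contact_force() for _ in range(5)],0); log=[]
    s=-back
    while s<maxin:
        s+=step if s>-.002 or s+step>-.002 else step*2
        r.move_linear(tcp+z*s,vel=.02); f=fz(base,z); log.append((round(s*1e3,1),round(f,1)))
        if f>stop: break
    r.sleep(.12); f=fz(base,z); act=(np.array(r.current_tool_pos())+OH*z-np.array(tip))@z
    print("end",round(s*1e3,1),"actual mm",round(act*1e3,2),"F",round(f,1),"t",round(r.current_t(),1)); print(log)
    r.move_linear(a,vel=.08); r.move_linear(p0,vel=.2)
E
cat > p1.py <<'E'
from press import *
yaw=np.radians(3.7); X=np.array([np.cos(yaw),np.sin(yaw),0])
ax=np.array([.4862,.198,.067]); tip=ax-X*.020; tip[2]=.0665
press(tip,yaw,0,.007,.007)
E
python3 p1.py
```

```text
end 5.0 actual mm 4.66 F 9.0 t 15.6
[(-6.2, 0.8), (-5.4, 0.5), (-4.6, -0.0), (-3.8, 0.4), (-3.0, 0.6), (-2.2, 1.3), (-1.8, 0.0), (-1.4, 0.5), (-1.0, -0.4), (-0.6, 0.7), (-0.2, 0.9), (0.2, 1.2), (0.6, 2.0), (1.0, 2.2), (1.4, 0.7), (1.8, 1.1), (2.2, 1.3), (2.6, 1.6), (3.0, 1.9), (3.4, 2.3), (3.8, 2.0), (4.2, 1.3), (4.6, 4.2), (5.0, 9.9)]
```

Plateau of about 2 N, then a hard stop, as expected. I'll check with the camera before the fan, comparing depth before and after.

```bash
cat > v1.py <<'E'
from press import *
import pickle,sys
o=pickle.load(open("v.pkl","rb"))
def check(view,pose,pts,out):
    q,_=quat(0); r.move_to(pose,q); r.sleep(.15); g=grab("wrist")
    def hts(g):
        C=cloud(g); res={}
        for nm,(ax,yaw) in pts.items():
            X=np.array([np.cos(yaw),np.sin(yaw),0]); 
            for e in(-11,0,11):
                p=np.array(ax)+X*e*1e-3; u,v=proj(g,p)[0].round().astype(int)
                res[nm,e]=round(float(np.median(C[v-2:v+3,u-2:u+3,2]))*1e3,1)
        return res
    A,B=hts(o[view]),hts(g); print({k:(A[k],B[k]) for k in A},"t",r.current_t())
    save(g,f"pics/{out}.png"); u,v=proj(g,list(pts.values())[0][0])[0].astype(int)
    c=g["px"][v-60:v+60,u-50:u+130]; cv2.imwrite(f"pics/{out}c.png",cv2.cvtColor(cv2.resize(c,(720,480),interpolation=cv2.INTER_CUBIC),cv2.COLOR_RGB2BGR))
if __name__=="__main__":
    y=np.radians(3.7)
    check("s1",[.46,.267,.27],{"stir":((.4862,.198,.067),y),"heat":((.4795,.301,.067),y)},"s3")
E
python3 v1.py
```

```text
{('stir', -11): (67.2, 64.0), ('stir', 0): (65.8, 65.6), ('stir', 11): (69.1, 71.8), ('heat', -11): (67.2, 67.2), ('heat', 0): (66.0, 66.1), ('heat', 11): (68.6, 68.5)} t 17.3333
```

View pics/s3c.png

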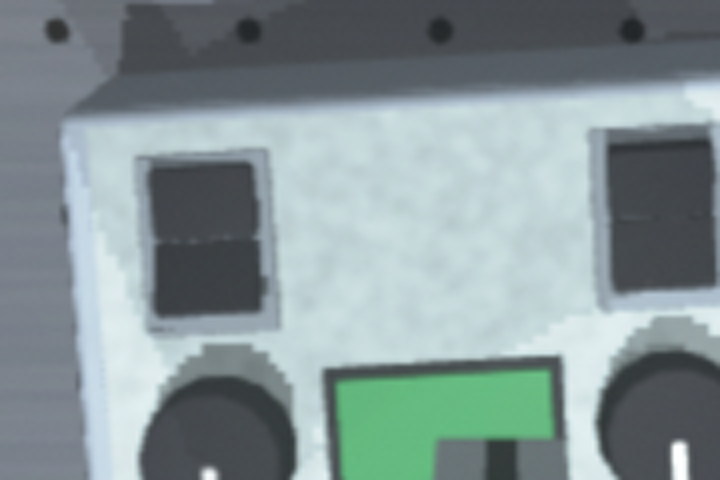

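The stirring rocker has tipped: its raised end dropped 3.2 mm and the other end rose 2.7 mm, about 0.27 rad. The heating rocker is unchanged. Now the fan rocker.

```bash
cat > p2.py <<'E'
from press import *
from v1 import check
yaw=np.radians(-7.4); X=np.array([np.cos(yaw),np.sin(yaw),0])
ax=np.array([.5855,-.1816,.0515]); tip=ax-X*.020; tip[2]=.0515
press(tip,yaw,0,.005,.007)
check("c1",[.557,-.174,.258],{"fan":(ax,yaw)},"c3")
E
python3 p2.py
```

```text
end 5.4 actual mm 4.6 F 12.2 t 26.3
[(-4.2, -0.7), (-3.4, -1.0), (-2.6, -0.7), (-1.8, -1.1), (-1.4, -0.3), (-1.0, -1.0), (-0.6, -0.7), (-0.2, 0.7), (0.2, 0.4), (0.6, 0.9), (1.0, 0.3), (1.4, 0.4), (1.8, 0.9), (2.2, 0.6), (2.6, 0.3), (3.0, 1.3), (3.4, -0.3), (3.8, 0.4), (4.2, 1.7), (4.6, 5.3), (5.0, 7.4), (5.4, 11.8)]
{('fan', -11): (52.6, 48.7), ('fan', 0): (51.0, 50.6), ('fan', 11): (53.7, 56.0)} t 28.0167
```

The fan rocker is on (a 6.2 mm swing over 22 mm, about 0.28 rad). Now the lamp button, with the tool square to the panel.

```bash
cat > p3.py <<'E'
from press import *
import pickle
o=pickle.load(open("v.pkl","rb"))
yaw=np.radians(-7.4); B=np.array([.5765,-.2467,.0555])
press(B,yaw,np.radians(12.1),.004,.0095,step=.0005,stop=7.,high=.13)
q,_=quat(0); r.move_to([.557,-.174,.258],q); r.sleep(.15); g=grab("wrist"); save(g,"pics/c4.png")
n=np.array([-.2121,.0286,.9768])
for h in(o["c1"],g):
    C=cloud(h); u,v=np.array([238,240]); H=C@n; print("face over panel mm",round(float(np.median(H[v-3:v+4,u-3:u+4])-np.median(H[v-3:v+4,u+28:u+38]))*1e3,2))
print(r.current_t())
E
python3 p3.py
```

```text
end 8.0 actual mm 7.81 F 8.9 t 35.0
[(-3.0, 1.7), (-2.0, 1.3), (-1.5, 1.4), (-1.0, 1.6), (-0.5, 0.5), (0.0, 0.9), (0.5, 1.2), (1.0, 2.0), (1.5, 0.9), (2.0, 3.0), (2.5, 2.7), (3.0, 2.1), (3.5, 2.7), (4.0, 3.3), (4.5, 2.3), (5.0, 3.3), (5.5, 2.7), (6.0, 3.4), (6.5, 4.0), (7.0, 6.0), (7.5, 6.7), (8.0, 8.0)]
face over panel mm 7.71
face over panel mm 3.3
36.5667
```

The lamp button is fully in: its face was 7.7 mm proud and is now 3.3 mm. Last is the timer key.

```bash
cat > p4.py <<'E'
from press import *
import pickle
o=pickle.load(open("v.pkl","rb"))
press([.4895,.0070,.028],np.radians(20),0,.004,.0065,stop=6.,high=.2)
q,_=quat(0); r.move_to([.489,.043,.222],q); r.sleep(.15); g=grab("wrist"); save(g,"pics/t3.png")
for h in(o["t1"],g):
    C=cloud(h); hs=cv2.cvtColor(h["px"],cv2.COLOR_RGB2HSV)
    m=((hs[...,1]<40)&(hs[...,2]>215)).astype(np.uint8); m[:150]=0; m[320:]=0; m[:,:200]=0; m[:,380:]=0
    k,l,st,ce=cv2.connectedComponentsWithStats(m); i=1+st[1:,4].argmax(); print("timer",ce[i].round(1),st[i].tolist(),onz(h,ce[i],.022).round(4),"key z",np.median(C[218:224,274:281,2]).round(4))
print(r.current_t())
save(g,"pics/t3.png"); t=grab("top"); save(t,"pics/top1.png")
m=np.hstack([g["px"],t["px"]]); cv2.imwrite("pics/fin.png",cv2.cvtColor(cv2.resize(m,(800,300),interpolation=cv2.INTER_AREA),cv2.COLOR_RGB2BGR))
E
python3 p4.py
```

```text
end 3.6 actual mm 3.48 F 7.5 t 43.1
[(-3.2, 0.1), (-2.4, 0.3), (-1.6, 0.0), (-1.2, 0.5), (-0.8, 0.3), (-0.4, -0.5), (-0.0, 0.8), (0.4, 1.9), (0.8, 2.1), (1.2, 3.1), (1.6, 4.6), (2.0, 3.6), (2.4, 4.6), (2.8, 5.4), (3.2, 5.6), (3.6, 6.7)]
timer [284.2 232.3] [228, 182, 117, 117, 4500] [0.5015 0.0126 0.022 ] key z 0.0292
timer [286.8 233.4] [231, 183, 117, 117, 4538] [0.5013 0.0126 0.022 ] key z 0.0288
44.8917
```

View pics/fin.png

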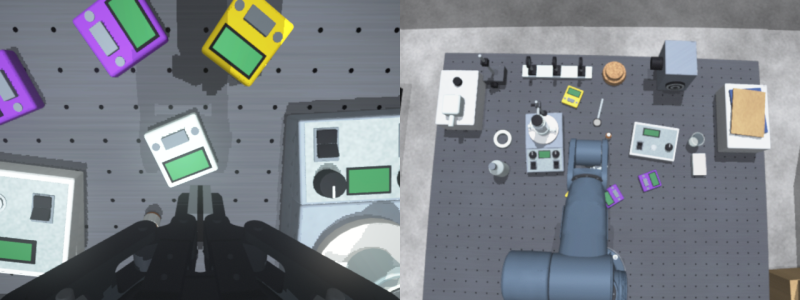

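The key was pressed about 3.5 mm at 7.5 N and came back up (29 mm). The timer's centre shifted 0.2 mm. The final picture shows the timer in place and the bystanders upright, with the arm clear of everything. Handing in.

```bash
python3 -c "
from cell import r
print(r.hand_in())"
```

```text
the job is handed in; nothing more can be done
None
```

Stirring, fan and lamp were switched on in that order and the timer key was tapped last, with no press over about 12 N and the timer and heating rocker undisturbed; the job is handed in at about 45 s, and no verdict came back.

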